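# Unlock a probe from its calibration cup and hold it aslant over the rinse beaker

## Task

Take the probe with the blue grip out of its calibration cup: it is held by a bayonet, so turn it anticlockwise (seen from above) until it is free, then draw it straight up. Hold it over the small glass rinse beaker, slanting at about 45 degrees with its membrane tip lowest, a few centimetres above the middle of the beaker's mouth and not touching it, so that the membrane can be rinsed and looked at. Finish while still holding it there in the gripper; leave the yellow probe and the beaker where they stand.

Things in the scene. Friction and masses are not known exactly. Their poses are not given: they have to be found in the camera images.
- probe_blue: the probe to take: 131 mm long, 0.12 kg, upright in one of the two cups, tip 16 mm above the bench. Origin: centre of its lower end (black membrane tip); z runs along the probe up to the head. From the tip: steel stem 16 mm thick to z = 58 mm, black collar to 66, neck 19 mm thick to 74, blue grip to 124, black button to 131. Centre of mass about 80 mm above the tip
- probe_blue_grip (a point): middle of the blue grip, 99 mm above the tip, axes as the probe's. The grip is a rounded block 22 mm thick between its two ribbed flats (facing +y and -y: close the fingers on these), 34 mm wide along x and 50 mm high. The black ring of the cup, 55 mm across, ends 31 mm below this point while the probe is seated
- probe_blue_lugs (a point): middle of the bayonet collar (30 mm across), 60 mm above the tip, axes as the probe's; its two lugs lie along its y axis, 41 mm over both, 8 mm wide. Locked at the start: the x axis stands 0.83 to 0.91 rad clockwise (from above) of the station's x axis. The probe lifts only with its x axis within about 15 degrees of the station's; a stop ends the turn about 4 degrees beyond. Turns easily
- probe_yellow: second probe of the same shape with a yellow grip, locked in the other cup in the same way; to be left alone. Same origin and axes
- station: calibration station fixed to the bench: grey base 96 x 196 x 12 mm with two white cups 55 mm either side of the middle along its y axis; either probe may be in either cup. Origin: centre of the underside, z up. Mouths of the cups (black rings): z = 84 mm; stem holes 20 mm wide. Green marks on the rings (along the station's y) show where the lugs come free, red ones where they are locked
- beaker: small clear glass rinse beaker, open at the top, 49 mm across, 56 mm high, light (about 0.06 kg) and loose on the bench. Origin: centre of its underside, z up. Behind it stands a tall black enclosure (0.6 m high), its front at x = 0.60 m, its right side at y = 0.03 m: keep hand and wrist clear of it
- beaker_mouth (a point): centre of the beaker's open mouth, level with its rim, 56 mm above the bench
Not all that is in view belongs to the job. Leave any green or orange look-alike of the probe_blue alone.

How it is judged:
By the outcome, as a careful person would: the job done as asked, in the order asked, and still so for the second after the job is handed in, while the arm keeps its last pose, push and grip.
It also fails if it takes over 48 s, if anything falls off the work surface, if the arm or the gripper's body presses on something with over 40 N, if the wrist force passes 120 N, or if a joint passes its speed limit or range.

## Robot

A 6-joint arm with a two-finger parallel gripper is mounted at the origin on a cart in front of the work surface, level with it; the furniture and walls round the work are solid. World frame = base frame: x ahead of the robot, y to its left, z up, the work surface at z = 0. Lengths are in m, angles in rad, forces in N, time in s.
With the tool pointing down it reaches from about 0.35 to 0.775 m from the base axis. Payload 7.3 kg.
Tool frame: the origin (TCP) lies between the finger pads; the fingertips stand 17 mm ahead of it and the grasp point (between the pads) lies 2 mm behind it; z points along the fingers, y is the direction in which the jaws open and shut (so a half turn about z gives the same grasp; the last joint's range is limited). The gripper opens to 92 mm and grips with 3 to 60 N. Pads are 19 mm wide; open, the fingers measure 130 mm over their backs; the gripper's body (75 mm by 190 mm) begins 47 mm behind the grasp point.
Start: joints at [1.142, 0.342, 1.524, -0, 1.275, -0.146], TCP at [0.146, 0.504, 0.244] pointing down, gripper open.
Joint ranges: [-2.53, 2.53], [-0.77, 2.02], [0.04, 2.7], [-1, 4.14], [0.28, 2.66], [-3.11, 3.11]. Speed limits (rad/s): [2.57, 2.57, 3.14, 3.14, 3.14, 3.14].

## Interface

Orientations are given as [roll, pitch, yaw] about the fixed x, y, z axes, in that order (R = Rz(yaw) Ry(pitch) Rx(roll)).
In Python, from cell import sensors, vision, hand_in gives the robot as it stands.
- The arm moves only by the tool step_arm, never from a script. Its argument "series" is a list of rows, each a list of 5 numbers: the opening, from 0 (shut) to 1 (fully open), then the shift along the world's x, y, z each as a share of 25 mm, from -1 to 1, then the turn about the world's z as a share of 0.08 rad, from -1 to 1. A call has 1 to 12 rows; each row shifts and turns the commanded pose from where the row before left it; what a row does not reach is not made up. A row lasts 1/10 s, in which the tool goes at most 50 mm and 8.59 degrees, less where a joint would pass 70% of its speed; a pose out of reach is approached as far as the arm can. A call with a number of a shift or a turn outside -1 to 1 is refused whole. A call with a gripper value outside its range is refused whole. The fingers move at their own pace and stop on an object; "squeeze" is the grip in N (left out, the last holds). Time passes only in rows, so rows that do not move let the fingers close. It gives the time, the measured TCP pose, the force and the opening at its end, in the units of the state.
- sensors.observe(): the state, without advancing time (a new reading comes with each control period).
- vision.read_camera(name): name is "scene" or "top"; returns a dict with "pixels" (480x640x3 uint8, blue, green, red), "range_z" (480x640 float32, m along the optical axis (not along the pixel's ray), 0 where there is no reading), "camera_matrix" (3x3 intrinsics, pixels), "pose" (4x4, takes a point from camera to world coordinates). Camera axes: x right, y down, z forward; pixel columns grow to the right and rows downward; lengths in m; the calibration is good to about 2 mm. A picture is of the moment at which its call begins.
- hand_in(): hands the job in, once; it reports no verdict.
The state is a dict: "time": time; "qpos": joint angles; "qvel": joint speeds; "joint_efforts": joint torques, N m; "tool_pos": TCP position; "tool_rot": TCP orientation; "contact_force": force on the tool from outside, world axes, zero at the start; "torque": the same for the moment, N m; "opening": finger opening in m.
Only numpy, scipy, OpenCV 4.12 (cv2) and the standard library are available. Lean on these libraries where they do the work, as an engineer would, in place of code of your own. Each camera call takes 0.05 s, during which the arm holds its last target.

## Working session

There is one attempt and no reset: what is moved stays moved. The work goes in short steps, Python scripts to look and compute and a tool call to move; the robot and the scene stay as the last step left them, time stands still between calls to the robot, and variables do not carry over. Pictures are saved under pics/ and viewed, and the job is handed in when it is done.

Besides the shell and the picture viewer there is one more tool, called after "Emit:" as a command line: name --pt "numbers of a row" for each row, then --argument value for the rest. step_arm: Moves the arm, as the interface text tells. Its arguments: {"type":"object","properties":{"series":{"type":"array","items":{"type":"array","items":{"type":"number","minimum":-1,"maximum":1}}},"squeeze":{"type":"number"}},"required":["series"]}

```bash
ls; mkdir -p pics
cat > h.py <<'E'
import numpy as np, cv2
from cell import sensors, vision, hand_in
def snap(n,tag):
    d=vision.read_camera(n); cv2.imwrite(f'pics/{tag}.png',d['pixels']); np.savez(f'pics/{tag}.npz',**d); return d
def ld(tag): return dict(np.load(f'pics/{tag}.npz'))
def ray(d,u,v):
    K=d['camera_matrix'];T=d['pose'];r=T[:3,:3]@np.linalg.solve(K,[u,v,1.]);return T[:3,3],r
def onz(d,u,v,z):
    o,r=ray(d,u,v);return o+r*(z-o[2])/r[2]
def pt(d,u,v):
    o,r=ray(d,u,v);return o+r*d['range_z'][int(v),int(u)]
def proj(d,p):
    T=np.linalg.inv(d['pose']);c=T[:3,:3]@np.array(p)+T[:3,3];q=d['camera_matrix']@c;return q[:2]/q[2]
E
python3 - <<'E'
from h import *
print(sensors.observe())
for n in('scene','top'):
    d=snap(n,n+'0');print(n,d['camera_matrix'].tolist(),d['pose'].round(3).tolist())
E
```

```text
pics
{'time': 0.0, 'qpos': array([ 1.14202452e+00,  3.42724370e-01,  1.52504161e+00,  1.01053808e-06,
        1.27540745e+00, -1.45996301e-01]), 'qvel': array([ 1.41181863e-03,  1.71047050e-03,  2.94011200e-03, -1.45410140e-03,
       -7.41182576e-06,  1.52860268e-03]), 'joint_efforts': array([-1.92736052e-04, -4.31245422e+01, -2.44220585e+01,  7.16987858e-02,
        5.62233967e-02, -1.41836672e-04]), 'tool_pos': array([0.14629694, 0.503793  , 0.24303551]), 'tool_rot': array([-3.14002884e+00, -2.30924094e-04,  2.85881667e+00]), 'contact_force': array([ 0.17937852, -0.57092615, -0.76505241]), 'torque': array([-0.00152834, -0.01099042, -0.02338445]), 'opening': 0.09140913036507853}
scene [[599.0751226953726, 0.0, 313.1508781872492], [0.0, 599.0751226953726, 228.3848989151962], [0.0, 0.0, 1.0]] [[0.555, -0.362, 0.749, -0.104], [-0.832, -0.257, 0.492, -0.444], [0.014, -0.896, -0.443, 0.475], [0.0, 0.0, 0.0, 1.0]]
top [[615.669359877331, 0.0, 324.1653663653897], [0.0, 615.669359877331, 232.3935338535414], [0.0, 0.0, 1.0]] [[0.022, -0.983, 0.181, 0.38], [-1.0, -0.021, 0.012, -0.027], [-0.008, -0.181, -0.983, 0.953], [0.0, 0.0, 0.0, 1.0]]
```

View pics/scene0.png

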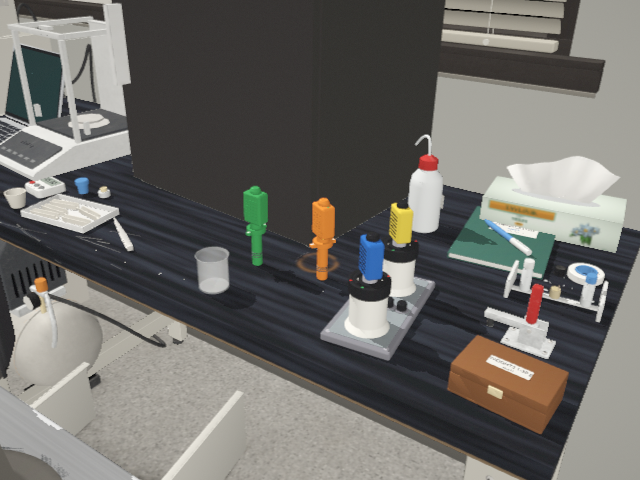

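View pics/top0.png

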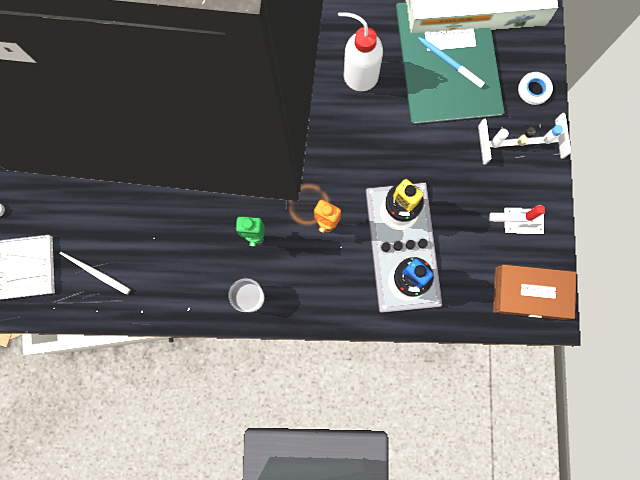

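Run:
```python
from h import *
d=ld('top0');im=d['pixels']
cv2.imwrite('pics/c1.png',cv2.resize(im[170:320,350:460],None,fx=5,fy=4.9*150/147*0+5*0.8,interpolation=cv2.INTER_CUBIC)) if 0 else cv2.imwrite('pics/c1.png',cv2.resize(im[175:315,350:460],None,fx=4.2,fy=4.2,interpolation=cv2.INTER_CUBIC))
s=ld('scene0')
cv2.imwrite('pics/c2.png',cv2.resize(s['pixels'][190:360,310:450],None,fx=3.5,fy=3.5,interpolation=cv2.INTER_CUBIC))
for n,d in(('top',d),('scene',s)):
    hsv=cv2.cvtColor(d['pixels'],cv2.COLOR_BGR2HSV)
    m=cv2.inRange(hsv,(105,120,60),(125,255,255))
    k,l,st,c=cv2.connectedComponentsWithStats(m)
    for i in range(1,k):
        if st[i,4]>60: 
            print(n,st[i],c[i]); ys,xs=np.where(l==i); P=np.array([pt(d,x,y) for x,y in zip(xs,ys)]);print(np.median(P,0).round(3),np.percentile(P[:,2],[2,50,98]).round(3))
```

```text
top [529  78  17  18  90] [538.42222222  84.77777778]
[ 0.81  -0.362  0.004] [-0.004  0.004  0.015]
top [402 258  31  30 332] [417.51506024 273.48493976]
[ 0.478 -0.143  0.138] [0.083 0.138 0.145]
scene [ 74 178  15  16 134] [ 82.44029851 186.52985075]
[0.563 0.543 0.014] [-0.001  0.014  0.028]
scene [358 234  27  46 937] [370.89647812 257.88900747]
[ 0.469 -0.155  0.119] [0.    0.119 0.141]
scene [576 266  21   9 110] [585.51818182 269.69090909]
[ 0.812 -0.353  0.009] [-0.     0.009  0.015]
```

View pics/c1.png

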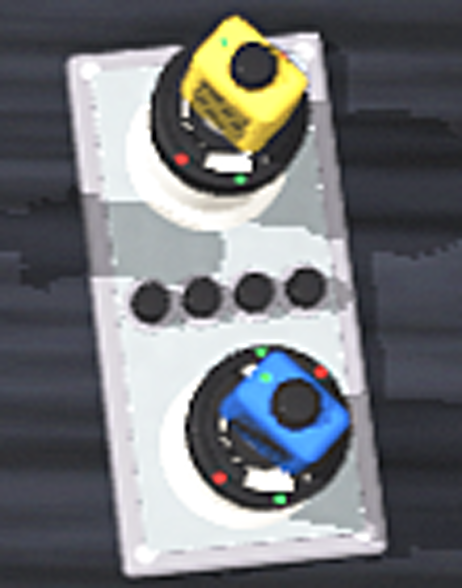

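View pics/c2.png

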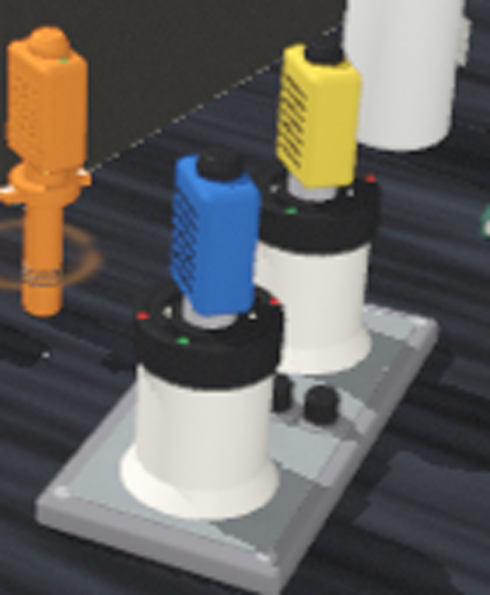

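Run:
```python
from h import *
d=ld('top0')
f=lambda u,v,z:onz(d,350+(u+.5)/4.2-.5,175+(v+.5)/4.2-.5,z)
C=[f(*c,.012)for c in((70,58),(322,35),(384,548),(125,575))]
print('base',np.round(C,4).tolist(),np.mean(C,0), [np.linalg.norm(C[i]-C[i-1]) for i in range(4)])
yd=(C[0]+C[1]-C[2]-C[3])/2; print('yaxis dir deg',np.degrees(np.arctan2(yd[1],yd[0])))
g=[f(262,352,.084),f(280,499,.084)];r=[f(320,373,.084),f(219,478,.084)]
for a in(g,r): v=a[0]-a[1];print(np.mean(a,0),np.linalg.norm(v),np.degrees(np.arctan2(v[1],v[0])))
print('button',f(297,400,.147), 'yellow',f(255,63,.147))
Q=[f(*c,.140)for c in((222,395),(270,350),(350,412),(300,470))]
print([ (np.linalg.norm(Q[i]-Q[i-1]),np.degrees(np.arctan2(*(Q[i]-Q[i-1])[1::-1]))) for i in range(4)],np.mean(Q,0))
# beaker
print('beaker rim c',onz(d,246,295,.056))
cv2.imwrite('pics/c3.png',cv2.resize(d['pixels'][200:320,215:350],None,fx=5,fy=5,interpolation=cv2.INTER_CUBIC))
s=ld('scene0')
cv2.imwrite('pics/c4.png',cv2.resize(s['pixels'][175:305,180:345],None,fx=4.5,fy=4.5,interpolation=cv2.INTER_CUBIC))
```

```text
base [[0.6253, -0.0808, 0.012], [0.6361, -0.1751, 0.012], [0.4451, -0.1961, 0.012], [0.4334, -0.1026, 0.012]] [ 0.53498523 -0.13864601  0.012     ] [np.float64(0.1931720410127406), np.float64(0.09494376612278835), np.float64(0.19214435766793972), np.float64(0.09421044939333863)]
yaxis dir deg 6.361936391714595
[ 0.48054391 -0.14561859  0.084     ] 0.04992385992195013 6.733468761286288
[ 0.48046841 -0.14518967  0.084     ] 0.04976699368491872 -43.26569764439173
button [ 0.48134633 -0.14520472  0.147     ] yellow [ 0.58971787 -0.13239702  0.147     ]
[(np.float64(0.033689281728462216), np.float64(46.53812248042456)), (np.float64(0.02111900385652451), np.float64(-46.01057673111606)), (np.float64(0.0316073175719931), np.float64(-127.39407264588132)), (np.float64(0.024474791471049966), np.float64(139.6295550077022))] [ 0.48004522 -0.14257648  0.14      ]
beaker rim c [0.45050863 0.0949755  0.056     ]
```

View pics/c3.png

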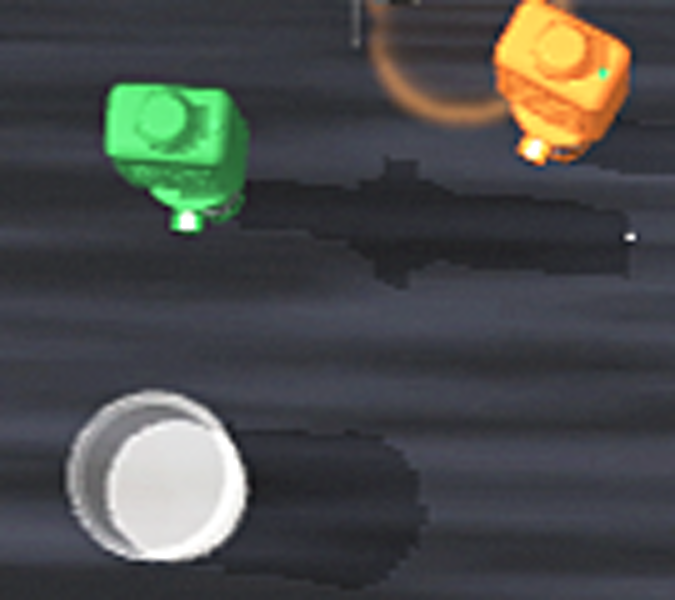

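View pics/c4.png

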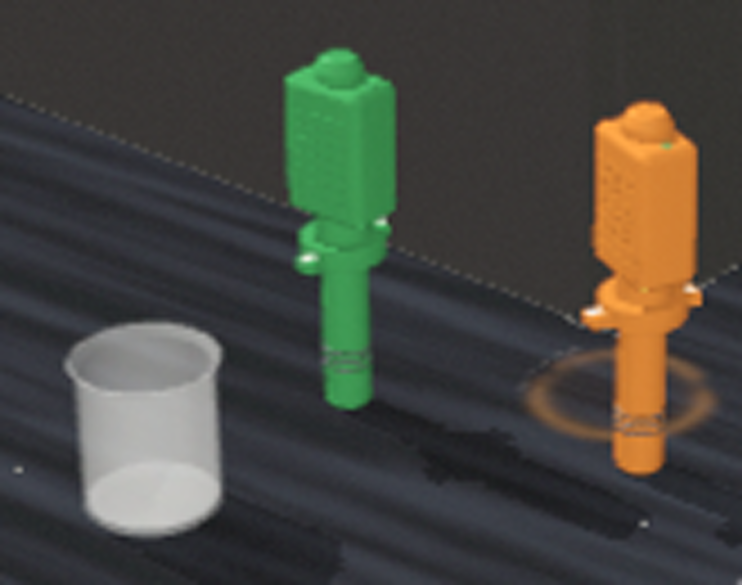

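Run:
```python
from h import *
t=ld('top0');s=ld('scene0')
print('proj button scene',proj(s,(.4805,-.145,.147)),'grip mid',proj(s,(.4805,-.145,.115)))
print('beaker top',onz(t,246.3,295.1,.056),'scene',onz(s,211.7,254.5,.056))
print('orange btn',onz(t,215+562/5,200+48/5,.131),onz(s,180+648/4.5,175+112/4.5,.131),'green',onz(t,215+162/5,200+115/5,.131),'yellow',onz(t,410.5,190,.147))
```

```text
proj button scene [371.47979738 233.09964292] grip mid [369.99633908 256.09637561]
beaker top [0.45037305 0.0945321  0.056     ] scene [0.44838976 0.09335201 0.056     ]
orange btn [ 0.56343633 -0.0212481   0.131     ] [ 0.56268433 -0.02360966  0.131     ] green [0.54249707 0.08729112 0.131     ] yellow [ 0.58919411 -0.13261954  0.147     ]
```

Emit:
step_arm --pt "0.6 0.5 -1 0 -1" --pt "0.6 0.5 -1 0 -1" --pt "0.6 0.5 -1 0 -1" --pt "0.6 0.5 -1 0 -1" --pt "0.6 0.5 -1 0 -1" --pt "0.6 0.5 -1 0 -1" --pt "0.6 0.5 -1 0 -1" --pt "0.6 0.5 -1 0 -1" --pt "0.6 0.5 -1 0 -1" --pt "0.6 0.5 -1 0 -1" --pt "0.6 0.5 -1 0 -1" --pt "0.6 0.5 -1 0 -1"

```text
time: 1.3
tool_pos: [0.2966, 0.2031, 0.2436]
tool_rot: [-3.141, 0.0, 1.896]
contact_force: [0.1, 0.3, 0.5]
opening: 0.0555
```

Candidates in the top view: blue (417,273), yellow (407,195), orange (326,215), green (250,230). By the description and the crop it is the blue grip standing in the near cup; both cameras agree on its axis at (0.4805, −0.145).

Emit:
step_arm --pt "0.6 0.52 -1 0 -1" --pt "0.6 0.52 -1 0 -1" --pt "0.6 0.52 -1 0 -1" --pt "0.6 0.52 -1 0 -1" --pt "0.6 0.52 -1 0 -1" --pt "0.6 0.52 -1 0 -1" --pt "0.6 0.52 -1 0 -1" --pt "0.6 0.52 -1 0 -1" --pt "0.6 0.52 -1 0 -1" --pt "0.6 0.52 -1 0 -1" --pt "0.6 0.52 -1 0 -1" --pt "0.6 0.52 -1 0 -1"

```text
time: 2.5
tool_pos: [0.4527, -0.0969, 0.2434]
tool_rot: [-3.141, 0.0, 0.935]
contact_force: [1.2, 0.7, -0.3]
opening: 0.0549
```

Emit:
step_arm --pt "0.6 0.5 -0.7 0 -0.6" --pt "0.6 0.5 -0.6 0 -0.5" --pt "0.6 0 0 0 0"

```text
time: 2.8
tool_pos: [0.4783, -0.1299, 0.2431]
tool_rot: [-3.142, 0.0, 0.848]
contact_force: [-0.7, -0.2, -0.1]
opening: 0.0552
```

Emit:
step_arm --pt "0.6 0.09 -0.6 0 -0.45" --pt "0.6 0 0 -1 0" --pt "0.6 0 0 -1 0" --pt "0.6 0 0 0 0"

```text
time: 3.2
tool_pos: [0.4776, -0.1426, 0.1911]
tool_rot: [-3.135, 0.002, 0.814]
contact_force: [-0.4, 0.9, 0.5]
opening: 0.0551
```

Run:
```python
from h import *
s=snap('scene','s1');t=snap('top','t1')
a=cv2.resize(s['pixels'][150:350,280:460],None,fx=2.2,fy=2.2);b=cv2.resize(t['pixels'][150:350,330:510],None,fx=2.2,fy=2.2)
cv2.imwrite('pics/c5.png',np.hstack([a,b]))
```

```text
(no output)
```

View pics/c5.png

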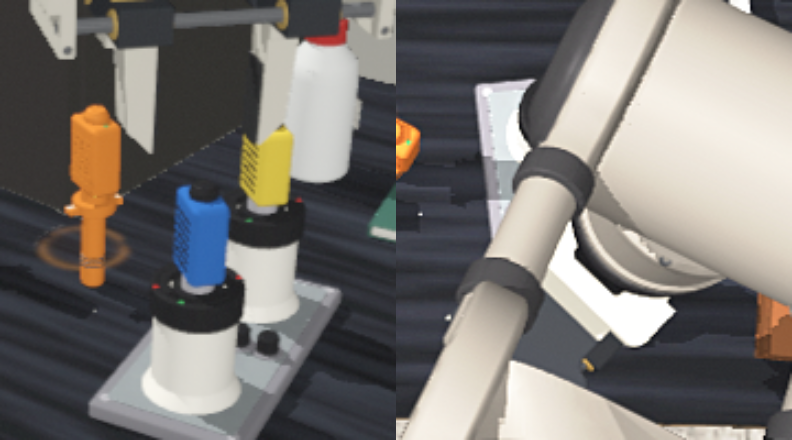

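Run:
```python
from h import *
o=sensors.observe();print(o['tool_pos'],o['tool_rot'],o['time'])
```

```text
[ 0.47955326 -0.1433215   0.19417028] [-3.14121003e+00  1.91257507e-04  8.14658184e-01] 3.3
```

Emit:
step_arm --pt "0.6 0.08 -0.08 -1 0" --pt "0.6 0 0 -1 0" --pt "0.6 0 0 0 0"

```text
time: 3.6
tool_pos: [0.4807, -0.1449, 0.1427]
tool_rot: [-3.138, 0.001, 0.815]
contact_force: [0.9, -0.1, 0.1]
opening: 0.0552
```

Emit:
step_arm --pt "0.6 0 0 -0.6 0" --pt "0.6 0 0 -0.6 0" --pt "0.6 0 0 0 0"

```text
time: 3.9
tool_pos: [0.4817, -0.1453, 0.1142]
tool_rot: [-3.141, 0.0, 0.815]
contact_force: [-0.2, -0.6, 0.8]
opening: 0.0548
```

Emit:
step_arm --pt "0.15 0 0 0 0" --pt "0.15 0 0 0 0" --pt "0.15 0 0 0 0" --pt "0.15 0 0 0 0" --pt "0.15 0 0 0 0" --squeeze 15

```text
time: 4.4
tool_pos: [0.4818, -0.1453, 0.1141]
tool_rot: [3.141, -0.0, 0.815]
contact_force: [-0.3, 1.3, 3.9]
opening: 0.0224
```

Run:
```python
from h import *
o=sensors.observe();print(o)
s=snap('scene','s2')
cv2.imwrite('pics/c6.png',cv2.resize(s['pixels'][150:350,280:460],None,fx=3,fy=3))
```

```text
{'time': 4.4, 'qpos': array([-4.45354995e-01,  4.49879998e-01,  1.75922830e+00,  4.56384065e-05,
        9.32038746e-01,  3.10594602e-01]), 'qvel': array([ 0.00195818,  0.00395283,  0.0001158 , -0.00011137, -0.00162428,
        0.00052541]), 'joint_efforts': array([-6.35433869e-03, -4.21161532e+01, -1.88275266e+01,  6.83222059e-02,
       -1.32053923e-01,  2.27640144e-04]), 'tool_pos': array([ 0.48180794, -0.14531578,  0.11412639]), 'tool_rot': array([ 3.14117957e+00, -1.71088482e-04,  8.14819563e-01]), 'contact_force': array([-0.28104554,  1.27307361,  3.89586342]), 'torque': array([-0.0059549 ,  0.2687996 , -0.00466903]), 'opening': 0.022360243807253925}
```

View pics/c6.png

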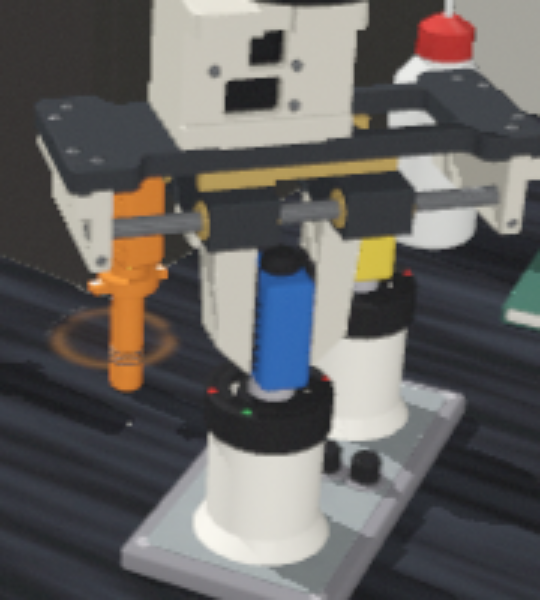

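Emit:
step_arm --pt "0.15 0 0 0 0.7" --pt "0.15 0 0 0 0.9" --pt "0.15 0 0 0 0.9" --pt "0.15 0 0 0 0.9" --pt "0.15 0 0 0 0.9" --pt "0.15 0 0 0 0.9" --pt "0.15 0 0 0 0.9" --pt "0.15 0 0 0 0.9" --pt "0.15 0 0 0 0.9" --pt "0.15 0 0 0 0.9" --pt "0.15 0 0 0 0.9" --pt "0.15 0 0 0 0.9" --squeeze 20

```text
time: 5.65
tool_pos: [0.4806, -0.1454, 0.1141]
tool_rot: [-3.139, -0.0, 1.666]
contact_force: [-5.7, 0.7, 8.6]
opening: 0.022
```

Emit:
step_arm --pt "0.15 0 0 0 0" --pt "0.15 0 0 0 0"

```text
time: 5.85
tool_pos: [0.4806, -0.1453, 0.1141]
tool_rot: [-3.139, -0.0, 1.663]
contact_force: [-5.6, 0.8, 7.1]
opening: 0.0216
```

Run:
```python
from h import *
o=sensors.observe();print(o['tool_pos'],o['tool_rot'],o['contact_force'],o['torque'],o['opening'])
s=snap('scene','s3')
cv2.imwrite('pics/c7.png',cv2.resize(s['pixels'][150:350,280:460],None,fx=3,fy=3))
```

```text
[ 0.48064836 -0.14525805  0.11413662] [-3.13947278e+00 -4.58671362e-04  1.66292684e+00] [-5.59159538  0.78041762  7.09170294] [-0.09014167  0.98594036 -0.04043344] 0.021576640560393774
```

View pics/c7.png

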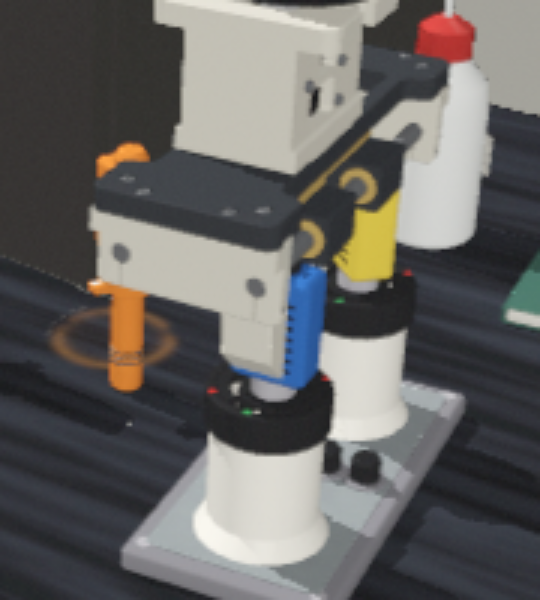

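Emit:
step_arm --pt "0.15 0 0 0.2 0" --pt "0.15 0 0 0.4 0" --pt "0.15 0 0 0.4 0" --squeeze 25

```text
time: 6.2
tool_pos: [0.4815, -0.1452, 0.1393]
tool_rot: [-3.141, -0.001, 1.663]
contact_force: [-1.9, 0.6, -2.6]
opening: 0.0223
```

Run:
```python
from h import *
o=sensors.observe();print(o['tool_pos'],o['tool_rot'],o['contact_force'],o['torque'],o['opening'])
s=snap('scene','s4')
cv2.imwrite('pics/c8.png',cv2.resize(s['pixels'][150:350,280:460],None,fx=3,fy=3))
```

```text
[ 0.4815082  -0.1451711   0.13927376] [-3.14084431e+00 -5.71672035e-04  1.66282648e+00] [-1.89513988  0.62816641 -2.59672563] [0.04401399 0.30661287 0.04750057] 0.022265706667227877
```

View pics/c8.png

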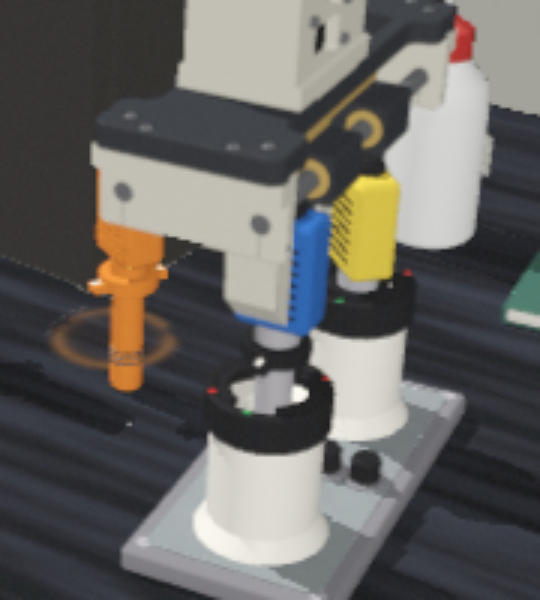

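Emit:
step_arm --pt "0.15 0 0 0.7 0" --pt "0.15 0 0 0.7 0" --pt "0.15 0 0 0.7 0" --pt "0.15 0 0 0.6 0" --pt "0.15 0 0 0 0"

```text
time: 6.75
tool_pos: [0.4831, -0.1459, 0.2087]
tool_rot: [3.137, 0.003, 1.663]
contact_force: [0.1, -0.1, -1.8]
opening: 0.0218
```

Run:
```python
from h import *
o=sensors.observe();print(o['tool_pos'],o['tool_rot'],o['contact_force'],o['torque'],o['opening'])
s=snap('scene','s5')
cv2.imwrite('pics/c9.png',cv2.resize(s['pixels'][130:350,260:460],None,fx=2.7,fy=2.7))
```

```text
[ 0.48314511 -0.14592361  0.20868457] [3.13655375e+00 2.89603011e-03 1.66289032e+00] [ 0.05178848 -0.1001169  -1.7922363 ] [-0.13954394  0.01297755  0.02013982] 0.02183218055102558
```

View pics/c9.png

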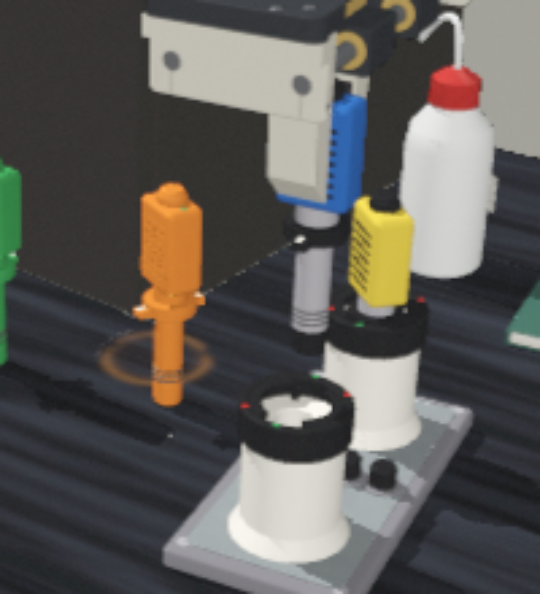

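Emit:
step_arm --pt "0.15 -0.1 0.6 0 0" --pt "0.15 -0.1 0.8 0 0" --pt "0.15 -0.1 0.8 0 0" --pt "0.15 0 0.5 0 0" --pt "0.15 0 0 -0.6 0" --pt "0.15 0 0 -0.8 0" --pt "0.15 0 0 -0.8 0" --pt "0.15 0 0 -0.8 0" --pt "0.15 0 0 0 0"

```text
time: 7.7
tool_pos: [0.4724, -0.0768, 0.1286]
tool_rot: [-3.136, -0.002, 1.663]
contact_force: [0.0, 0.8, -0.9]
opening: 0.0217
```

Run:
```python
from h import *
o=sensors.observe();print(o['tool_pos'],o['tool_rot'],o['contact_force'],o['torque'],o['opening'])
s=snap('scene','s6')
cv2.imwrite('pics/c10.png',cv2.resize(s['pixels'][130:350,260:460],None,fx=2.7,fy=2.7))
```

```text
[ 0.47238469 -0.07679104  0.12863954] [-3.13616004e+00 -2.42661629e-03  1.66305852e+00] [ 0.03515352  0.78848689 -0.92155923] [-0.10341636  0.05629611 -0.03899616] 0.02168682415100018
```

View pics/c10.png

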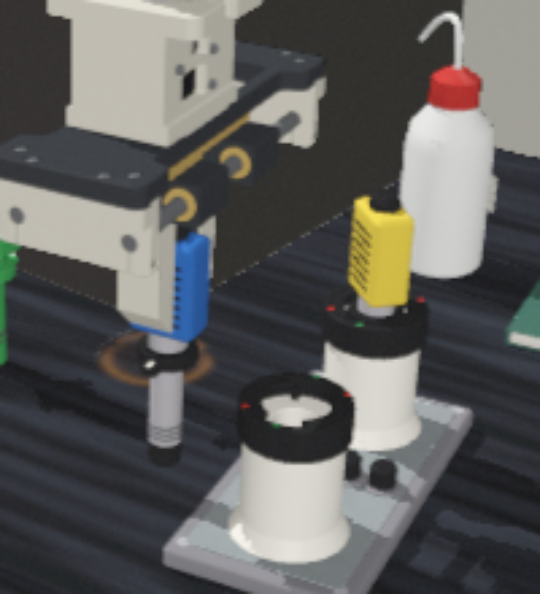

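Emit:
step_arm --pt "0.15 0.04 -0.5 0.15 0" --pt "0.15 0.05 -0.5 0 0" --pt "0.15 0.03 -0.4 0 0" --pt "0.15 0.03 -0.3 0 0" --pt "0.15 0.03 -0.3 0 0" --squeeze 12

```text
time: 8.25
tool_pos: [0.4794, -0.1285, 0.1355]
tool_rot: [3.14, -0.0, 1.662]
contact_force: [2.6, 3.8, -1.8]
opening: 0.022
```

Run:
```python
from h import *
o=sensors.observe();print(o['tool_pos'],o['tool_rot'],o['contact_force'],o['torque'],o['opening'])
s=snap('scene','s7')
cv2.imwrite('pics/c11.png',cv2.resize(s['pixels'][130:350,260:460],None,fx=2.7,fy=2.7))
```

```text
[ 0.47937411 -0.12852363  0.13548844] [ 3.13960471e+00 -9.18239359e-05  1.66179905e+00] [ 2.62421849  3.75686448 -1.80459887] [ 0.79556004 -0.59508696 -0.01466705] 0.022039209135021665
```

View pics/c11.png

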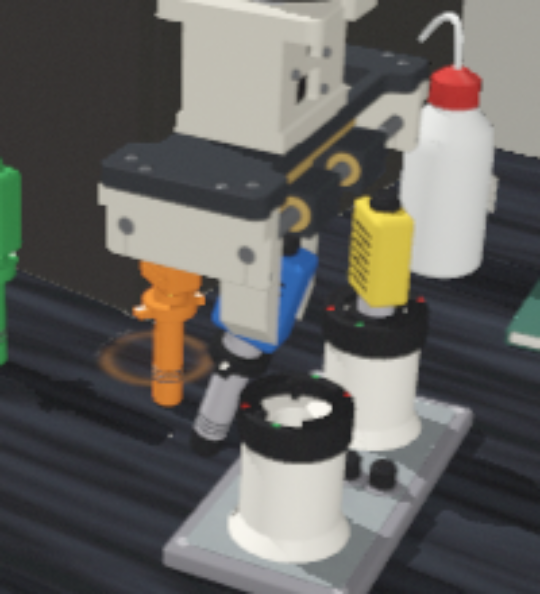

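Emit:
step_arm --pt "0.15 0.02 -0.3 0 0" --pt "0.15 0.02 -0.3 0 0" --pt "0.15 0.02 -0.3 0 0" --pt "0.15 0.02 -0.3 0 0" --pt "0.15 0 0 0 0"

```text
time: 8.8
tool_pos: [0.4807, -0.1593, 0.1351]
tool_rot: [-3.142, 0.001, 1.662]
contact_force: [-1.2, 0.9, 0.2]
opening: 0.0218
```

Run:
```python
from h import *
o=sensors.observe();print(o['tool_pos'],o['tool_rot'],o['contact_force'],o['torque'],o['opening'])
s=snap('scene','s8');t=snap('top','t8')
cv2.imwrite('pics/c12.png',cv2.resize(s['pixels'][130:350,260:460],None,fx=2.7,fy=2.7))
```

```text
[ 0.48073235 -0.15926773  0.13509219] [-3.14152316e+00  1.33185006e-03  1.66233161e+00] [-1.16541474  0.94611691  0.18059124] [0.02015763 0.14536753 0.03458029] 0.021793224856613717
```

View pics/c12.png

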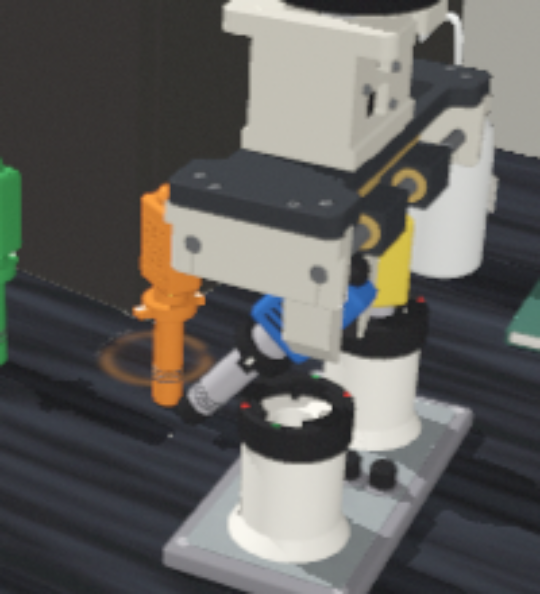

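Emit:
step_arm --pt "0.12 0 0 0 0" --pt "0.12 0 0 0 0" --pt "0.12 0 0 0.4 0" --pt "0.12 0 0 0.7 0" --pt "0.12 0 0 0.7 0" --pt "0.12 0 0 0.7 0" --pt "0.12 0 0 0.3 0" --pt "0.12 0 0 0 0" --squeeze 30

```text
time: 9.7
tool_pos: [0.4813, -0.158, 0.2063]
tool_rot: [3.139, 0.002, 1.663]
contact_force: [-0.2, 0.6, -0.9]
opening: 0.0217
```

Run:
```python
from h import *
o=sensors.observe();print(o['tool_pos'],o['tool_rot'],o['contact_force'],o['torque'],o['opening'])
s=snap('scene','s9');t=snap('top','t9')
cv2.imwrite('pics/c13.png',cv2.resize(s['pixels'][110:300,280:460],None,fx=3.1,fy=3.1))
cv2.imwrite('pics/t9.png',t['pixels'])
```

```text
[ 0.4813253  -0.15804141  0.20632907] [3.13908194e+00 1.59878869e-03 1.66296489e+00] [-0.21189815  0.59258309 -0.9233496 ] [-0.16116127  0.09578954 -0.03935032] 0.021692818573170916
```

View pics/c13.png

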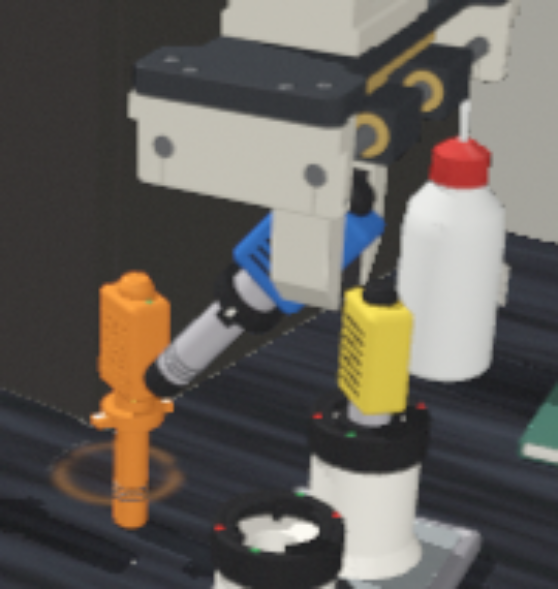

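View pics/t9.png

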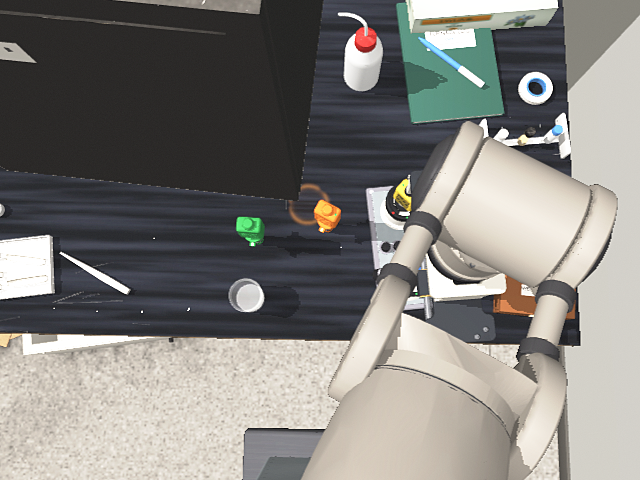

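```bash
cat >> h.py <<'E'
def onplane(d,u,v,g,n):
    o,r=ray(d,u,v);return o+r*(n@(g-o))/(n@r)
def tilt(d,o,pts):
    yaw=o['tool_rot'][2];n=np.array([np.sin(yaw),-np.cos(yaw),0]);x=np.array([np.cos(yaw),np.sin(yaw),0])
    g=o['tool_pos']+[0,0,.002]
    for u,v in pts:
        p=onplane(d,u,v,g,n);w=p-g;print(p.round(4),'along x %.4f z %.4f len %.4f ang %.1f'%(w@x,w[2],np.linalg.norm(w),np.degrees(np.arctan2(w@x,-w[2]))))
E
python3 - <<'E'
from h import *
s=ld('s9');o=sensors.observe()
c=lambda u,v:(280+u/3.1,110+v/3.1)
tilt(s,o,[c(155,382),c(183,358),c(232,310)])
a=np.array([155,382]);
E
```

```text
[ 0.4742 -0.0896  0.1332] along x 0.0683 z -0.0734 len 0.1003 ang 42.9
[ 0.4753 -0.1018  0.1472] along x 0.0561 z -0.0595 len 0.0817 ang 43.3
[ 0.4772 -0.1221  0.1731] along x 0.0357 z -0.0335 len 0.0490 ang 46.8
```

Run:
```python
from h import *
s=ld('s9')
cv2.imwrite('pics/c14.png',cv2.resize(s['pixels'][155:240,320:410],None,fx=7,fy=7,interpolation=cv2.INTER_CUBIC))
```

```text
(no output)
```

View pics/c14.png

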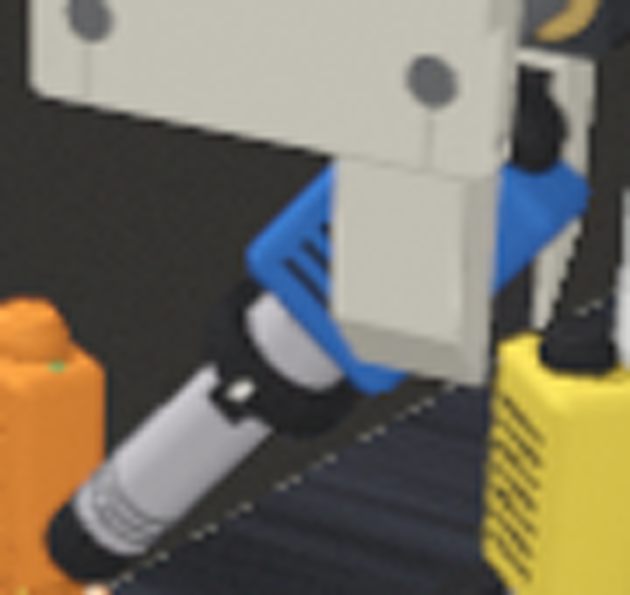

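Run:
```python
from h import *
s=ld('s9');o=sensors.observe()
c=lambda u,v:(320+(u+.5)/7-.5,155+(v+.5)/7-.5)
tilt(s,o,[c(240,401),c(107,526),c(75,558)])
yaw=o['tool_rot'][2];n=np.array([np.sin(yaw),-np.cos(yaw),0]);x=np.array([np.cos(yaw),np.sin(yaw),0]);g=o['tool_pos']+[0,0,.002]
for a,b in [((240,401),(107,526)),((210,370),(75,497)),((270,432),(140,555))]:
    w=onplane(s,*c(*b),g,n)-onplane(s,*c(*a),g,n);print(np.degrees(np.arctan2(w@x,-w[2])))
```

```text
[ 0.4771 -0.121   0.1703] along x 0.0368 z -0.0363 len 0.0517 ang 45.4
[ 0.4748 -0.0963  0.1399] along x 0.0617 z -0.0668 len 0.0909 ang 42.7
[ 0.4742 -0.0901  0.1319] along x 0.0679 z -0.0748 len 0.1010 ang 42.2
39.15724254826273
39.49428707536842
38.63853973892486
```

Emit:
step_arm --pt "0.12 0 0.3 -0.4 0" --pt "0.12 0 0 -0.8 0" --pt "0.12 0 0 -0.8 0" --pt "0.12 0 0 -0.8 0" --pt "0.12 0 0 0 0"

```text
time: 10.3
tool_pos: [0.4785, -0.1488, 0.1314]
tool_rot: [-3.135, -0.004, 1.663]
contact_force: [-1.9, 0.2, -0.3]
opening: 0.0218
```

Emit:
step_arm --pt "0.12 0 -0.1 0 0" --pt "0.12 0 -0.2 0 0" --pt "0.12 0 -0.2 0 0" --pt "0.12 0 -0.1 0 0" --pt "0.12 0 0 0 0" --squeeze 14

```text
time: 10.8
tool_pos: [0.4809, -0.1657, 0.1355]
tool_rot: [3.141, 0.0, 1.662]
contact_force: [-0.6, 2.2, 1.7]
opening: 0.022
```

Run:
```python
from h import *
o=sensors.observe();print(o['tool_pos'],o['tool_rot'],o['contact_force'],o['torque'],o['opening'])
s=snap('scene','s10')
cv2.imwrite('pics/c15.png',cv2.resize(s['pixels'][190:300,315:415],None,fx=5.4,fy=5.4,interpolation=cv2.INTER_CUBIC))
```

```text
[ 0.48088366 -0.16570434  0.13552373] [3.14072287e+00 2.72046340e-04 1.66218432e+00] [-0.55816651  2.2173338   1.71492094] [ 0.50130451  0.08020757 -0.00957709] 0.021963835495407927
```

View pics/c15.png

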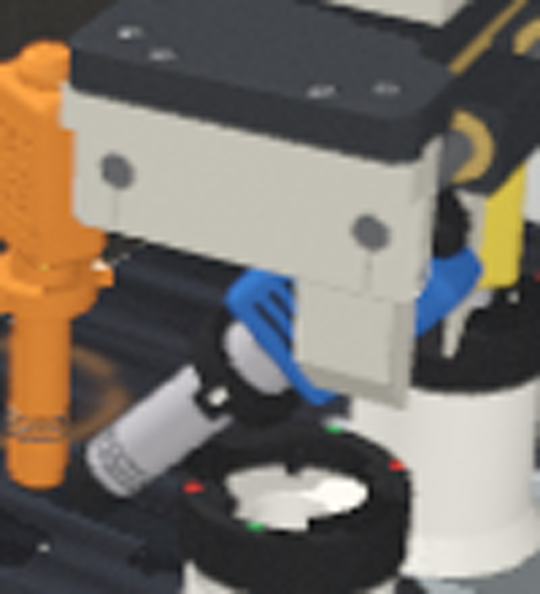

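Re-grip firmer, lift, and measure again.

Emit:
step_arm --pt "0.12 0 0 0 0" --pt "0.12 0 0 0 0" --pt "0.12 0 0.1 0.4 0" --pt "0.12 0 0 0.7 0" --pt "0.12 0 0 0.7 0" --pt "0.12 0 0 0.7 0" --pt "0.12 0 0 0.3 0" --pt "0.12 0 0 0 0" --squeeze 30

```text
time: 11.65
tool_pos: [0.4812, -0.1631, 0.2061]
tool_rot: [3.139, 0.002, 1.663]
contact_force: [-0.3, 0.9, -1.5]
opening: 0.0216
```

Run:
```python
from h import *
o=sensors.observe();print(o['tool_pos'],o['tool_rot'],o['contact_force'],o['opening'])
s=snap('scene','s11')
cv2.imwrite('pics/c16.png',cv2.resize(s['pixels'][155:240,325:415],None,fx=7,fy=7,interpolation=cv2.INTER_CUBIC))
```

```text
[ 0.48123913 -0.16311233  0.20613857] [3.13944842e+00 1.67989467e-03 1.66295168e+00] [-0.32648451  0.87062562 -1.47877762] 0.02161570609105524
```

View pics/c16.png

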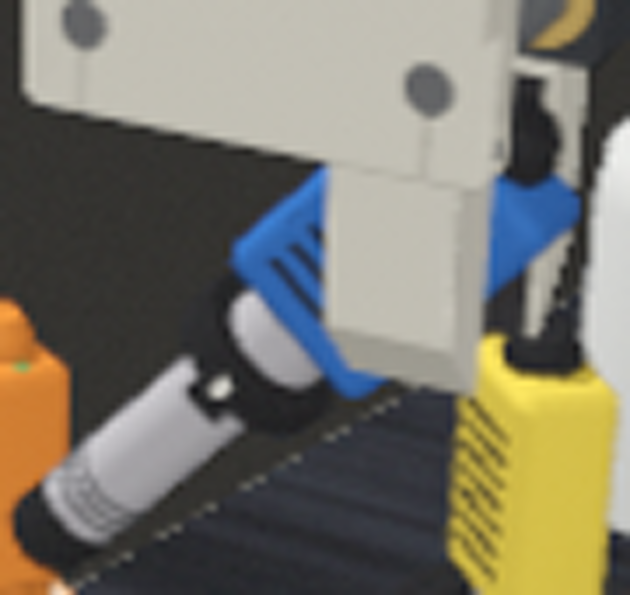

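Run:
```python
from h import *
s=ld('s11');o=sensors.observe()
c=lambda u,v:(325+(u+.5)/7-.5,155+(v+.5)/7-.5)
tilt(s,o,[c(215,392),c(76,513),c(40,545)])
yaw=o['tool_rot'][2];n=np.array([np.sin(yaw),-np.cos(yaw),0]);x=np.array([np.cos(yaw),np.sin(yaw),0]);g=o['tool_pos']+[0,0,.002]
for a,b in [((215,392),(76,513)),((188,360),(47,483)),((242,424),(105,543))]:
    w=onplane(s,*c(*b),g,n)-onplane(s,*c(*a),g,n);print(np.degrees(np.arctan2(w@x,-w[2])))
```

```text
[ 0.4771 -0.1229  0.1726] along x 0.0402 z -0.0346 len 0.0530 ang 49.3
[ 0.4747 -0.0971  0.1428] along x 0.0661 z -0.0644 len 0.0922 ang 45.8
[ 0.474  -0.0901  0.1346] along x 0.0731 z -0.0726 len 0.1030 ang 45.2
40.980108047424785
41.2796741666254
40.68224876892848
```

Run:
```python
from h import *
s=ld('s11');o=sensors.observe()
yaw=o['tool_rot'][2];n=np.array([np.sin(yaw),-np.cos(yaw),0]);x=np.array([np.cos(yaw),np.sin(yaw),0]);g=o['tool_pos']+[0,0,.002]
c=lambda u,v:(325+(u+.5)/7-.5,155+(v+.5)/7-.5)
poly=np.array([c(183,372),c(60,480),c(112,530),c(228,425)])
m=np.zeros((480,640),np.uint8);cv2.fillPoly(m,[poly.round().astype(int)],1)
ys,xs=np.where(m>0);P=np.array([pt(s,a,b) for a,b in zip(xs,ys)])
W=P-g;W=np.c_[W@x,W@n,W[:,2]];med=np.median(W,0);print(len(W),med)
ok=np.linalg.norm(W-med,axis=1)<.035;W=W[ok];print(len(W))
# bin along the tilt axis, use centre per bin
u,S,vt=np.linalg.svd(W-W.mean(0));print(vt[0],S, np.degrees(np.arctan2(abs(vt[0,0]),abs(vt[0,2]))),'from vertical',np.degrees(np.arccos(abs(vt[0,2]))))
print('mean',W.mean(0))
```

```text
248 [ 0.04977089 -0.00646545 -0.04582775]
247
[ 0.6615906   0.18294305 -0.7272068 ] [0.17695063 0.05884128 0.04663889] 42.294970693556714 from vertical 43.34726184433247
mean [ 0.04972426 -0.00716482 -0.04535199]
```

Run:
```python
from h import *
t=ld('t9')
ys,xs=np.mgrid[100:340:3,330:620:3];ys=ys.ravel();xs=xs.ravel()
P=np.array([pt(t,a,b) for a,b in zip(xs,ys)]);k=P[:,2]>.2
P=P[k];q=-.445+.13
# TCP then (.4813,-.158)
th=np.arctan2(-.158,.4813);e=np.array([np.cos(th),np.sin(th)]);f=np.array([-e[1],e[0]])
r=P[:,:2]@e-np.hypot(.158,.4813);l=P[:,:2]@f
for z in np.arange(.2,.75,.05):
    m=(P[:,2]>=z)&(P[:,2]<z+.05)
    if m.any(): print(round(z,2),m.sum(),'radial ahead max',r[m].max().round(3),'lateral',l[m].min().round(3),l[m].max().round(3), 'worldx max',P[m,0].max().round(3))
```

```text
0.2 1 radial ahead max -0.013 lateral 0.02 0.02 worldx max 0.475
0.25 312 radial ahead max 0.074 lateral -0.068 0.07 worldx max 0.571
0.3 33 radial ahead max -0.021 lateral -0.038 0.031 worldx max 0.471
0.35 194 radial ahead max -0.015 lateral -0.049 0.033 worldx max 0.474
0.4 89 radial ahead max -0.019 lateral -0.027 0.033 worldx max 0.473
0.45 55 radial ahead max -0.031 lateral -0.036 0.04 worldx max 0.461
0.5 2564 radial ahead max 0.047 lateral -0.067 0.079 worldx max 0.542
0.55 446 radial ahead max 0.024 lateral -0.058 0.08 worldx max 0.519
0.6 183 radial ahead max -0.101 lateral 0.03 0.08 worldx max 0.408
```

Emit:
step_arm --pt "0.12 0 0.3 0 0" --pt "0.12 -0.1 0.6 0 0" --pt "0.12 -0.15 0.8 0 0" --pt "0.12 -0.15 0.8 0 0" --pt "0.12 -0.15 0.8 0 0" --pt "0.12 -0.15 0.8 0 0" --pt "0.12 -0.15 0.8 0 0" --pt "0.12 -0.13 0.8 0 0" --pt "0.12 0 0.7 0 0" --pt "0.12 0 0.5 0 0" --pt "0.12 0 0.3 0 0" --pt "0.12 0 0.1 0 0" --squeeze 35

```text
time: 12.9
tool_pos: [0.456, 0.0205, 0.2048]
tool_rot: [-3.141, -0.0, 1.664]
contact_force: [-0.2, 0.5, -1.9]
opening: 0.0221
```

Run:
```python
from h import *
s=snap('scene','s12');t=snap('top','t12')
o=sensors.observe();print(o['tool_pos'],o['tool_rot'],o['contact_force'],o['opening'])
```

```text
[0.45619627 0.01978611 0.20485373] [-3.14143377e+00  1.04758873e-04  1.66324480e+00] [-0.15614504 -1.16896455 -1.59990315] 0.021986292089357304
```

View pics/s12.png

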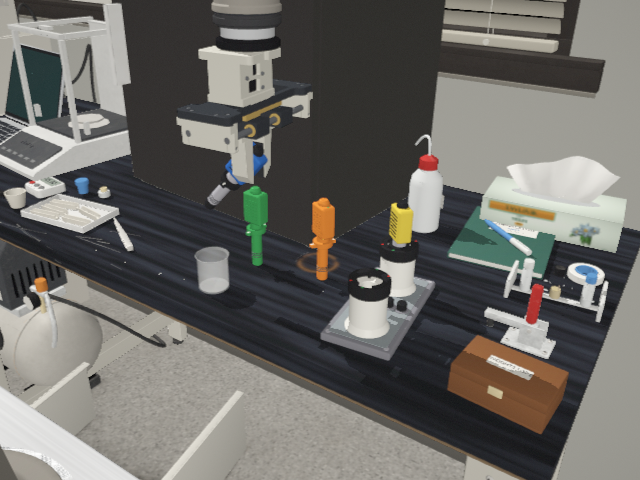

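View pics/t12.png

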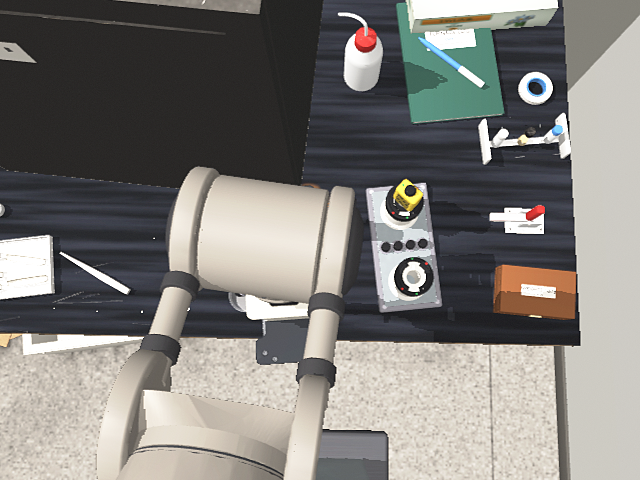

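Run:
```python
from h import *
s=ld('s12')
cv2.imwrite('pics/c17.png',cv2.resize(s['pixels'][135:215,200:280],None,fx=7,fy=7,interpolation=cv2.INTER_CUBIC))
```

```text
(no output)
```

View pics/c17.png

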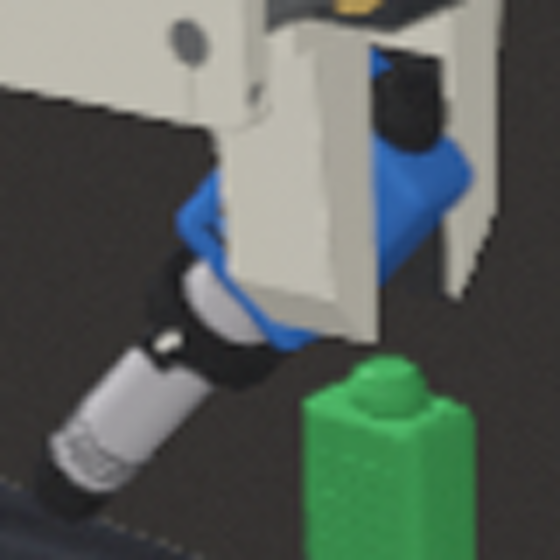

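Run:
```python
from h import *
s=ld('s12');o=sensors.observe()
c=lambda u,v:(200+(u+.5)/7-.5,135+(v+.5)/7-.5)
tilt(s,o,[c(171,368),c(86,462),c(66,488)])
yaw=o['tool_rot'][2];n=np.array([np.sin(yaw),-np.cos(yaw),0]);x=np.array([np.cos(yaw),np.sin(yaw),0]);g=o['tool_pos']+[0,0,.002]
for a,b in [((171,368),(86,462)),((135,350),(52,443)),((208,385),(120,482))]:
    w=onplane(s,*c(*b),g,n)-onplane(s,*c(*a),g,n);print(np.degrees(np.arctan2(w@x,-w[2])))
poly=np.array([c(132,362),c(70,437),c(118,465),c(190,388)])
m=np.zeros((480,640),np.uint8);cv2.fillPoly(m,[poly.round().astype(int)],1)
ys,xs=np.where(m>0);P=np.array([pt(s,a,b) for a,b in zip(xs,ys)])
W=P-g;W=np.c_[W@x,W@n,W[:,2]];W=W[np.linalg.norm(W-np.median(W,0),axis=1)<.035]
u,S,vt=np.linalg.svd(W-W.mean(0));print(len(W),vt[0],'vert',np.degrees(np.arccos(abs(vt[0,2]))),W.mean(0))
```

```text
[0.4519 0.0656 0.1663] along x 0.0460 z -0.0406 len 0.0613 ang 48.6
[0.4499 0.0875 0.1418] along x 0.0680 z -0.0651 len 0.0941 ang 46.3
[0.4494 0.0929 0.1349] along x 0.0734 z -0.0719 len 0.1028 ang 45.6
41.89678361101264
41.93945410511527
41.639960336695786
138 [-0.73280402 -0.02195171  0.68008558] vert 47.149669207199885 [ 0.05097006 -0.00745737 -0.04780993]
```

Emit:
step_arm --pt "0.12 0 0.04 -0.3 0" --pt "0.12 0 0 -0.5 0" --pt "0.12 0 0 -0.4 0" --pt "0.12 0 0 -0.3 0" --pt "0.12 0 0 0 0" --pt "0.12 0 0 0 0" --pt "0.12 0 0 0 0" --pt "0.12 0 0 0 0"

```text
time: 13.8
tool_pos: [0.4565, 0.0206, 0.1679]
tool_rot: [3.141, 0.0, 1.663]
contact_force: [-0.0, -0.3, -1.1]
opening: 0.0218
```

Run:
```python
from h import *
s=snap('scene','s13')
o=sensors.observe();print(o['tool_pos'],o['tool_rot'],o['contact_force'],o['opening'],o['time'])
cv2.imwrite('pics/c18.png',cv2.resize(s['pixels'][145:300,170:290],None,fx=3.8,fy=3.8,interpolation=cv2.INTER_CUBIC))
cv2.imwrite('pics/c19.png',cv2.resize(s['pixels'][155:235,200:280],None,fx=7,fy=7,interpolation=cv2.INTER_CUBIC))
```

```text
[0.45645693 0.02063869 0.16787369] [3.14066402e+00 2.29114581e-04 1.66286857e+00] [ 0.4504953  -0.35501754 -1.79494159] 0.02169426848891389 13.85
```

View pics/c18.png

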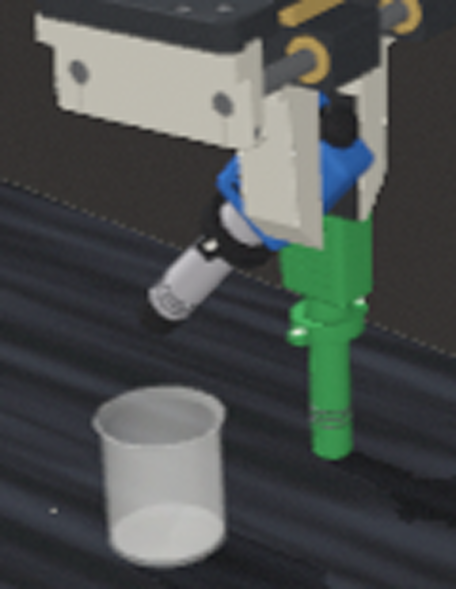

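View pics/c19.png

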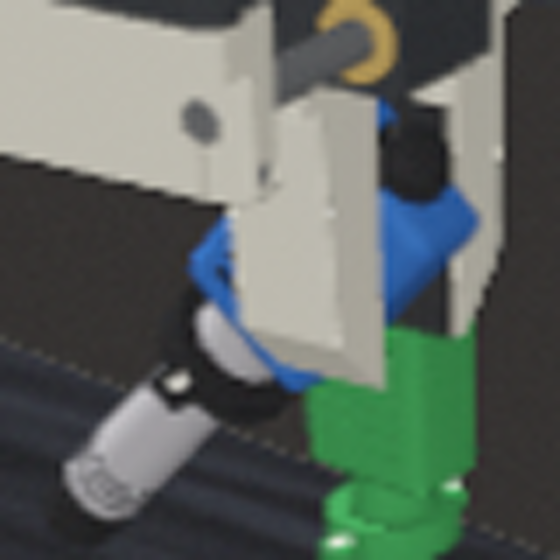

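Run:
```python
from h import *
s=ld('s13');o=sensors.observe()
c=lambda u,v:(200+(u+.5)/7-.5,155+(v+.5)/7-.5)
tilt(s,o,[c(185,408),c(98,493),c(78,522)])
print('rim', onz(s,170+159/3.8,145+415/3.8,.056),'beaker before',onz(s,211.7,254.5,.056), s['pose'][:3,3])
```

```text
[0.4524 0.0649 0.1283] along x 0.0445 z -0.0416 len 0.0609 ang 46.9
[0.4503 0.0876 0.1042] along x 0.0673 z -0.0657 len 0.0940 ang 45.7
[0.4498 0.0932 0.0963] along x 0.0729 z -0.0736 len 0.1035 ang 44.7
rim [0.44915198 0.09377291 0.056     ] beaker before [0.44838976 0.09335201 0.056     ] [-0.10359979 -0.443922    0.47480027]
```

The tip is over the mouth centre and about 35–40 mm above the rim. The tilt is about 45° and stable, and the beaker has not moved.

Run:
```python
from h import *
print(hand_in())
```

```text
the job is handed in; nothing more can be done
None
```

The blue probe is out of its cup and held slanting over the rinse beaker; I handed the job in at about 14 s.

I gripped it on its ribbed flats, turned it about 50° anticlockwise to the release marks and drew it straight up. The arm only makes vertical-tool moves, so I slanted the probe by pressing its stem lightly against the side of its own empty cup. The highest force reading there was about 5 N. I then firmed the grip to 35 N.

**Last checks**
- **Position:** the tip measured (0.450, 0.093), against a beaker mouth centre of (0.449–0.450, 0.094). The tip centre is about 40 mm above the rim and its lowest edge about 35 mm, with nothing touching.
- **Slant:** the estimates disagree somewhat. The grip-to-tip line gives 45°, the stem outline 41–42° and depth data 43–47°. I first measured about 40°, so I pressed it a second time.
- **Other items:** the beaker stands where it was to within 1 mm. The yellow, green and orange probes looked undisturbed in the pictures.

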